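Reseat the disc of a check valve under its bayonet cover

ROBOT

A 6-joint arm with a two-finger parallel gripper is mounted at the origin on a cart in front of the work surface, level with it; the furniture and walls round the work are solid. World frame = base frame: x ahead of the robot, y to its left, z up, the work surface at z = 0. Lengths are in m, angles in rad, forces in N, time in s.
With the tool pointing down it reaches from about 0.375 to 0.9 m from the base axis. Payload 3.1 kg.
Tool frame: the origin (TCP) lies midway between the tips of the shut fingers; the grasp point (between the pads) lies 19 mm behind it; z points along the fingers, y is the line along which they close (so a half turn about z gives the same grasp; the last joint's range is limited). The gripper opens to 87 mm and grips with 3 to 60 N. Pads are 19 mm wide; open, the fingers measure 117 mm over their backs; the gripper's body (75 mm by 190 mm) begins 51 mm behind the grasp point.
Start: joints at [1, 0.527, 1.433, -0, 1.181, -0.178], TCP at [0.239, 0.578, 0.223] pointing down, gripper open.
Joint ranges: [-3.08, 3.08], [-0.75, 2.2], [0.22, 2.44], [-1.43, 4.57], [0, 2.65], [-2.85, 2.85]. Speed limits (rad/s): [2.79, 2.79, 3.14, 3.14, 3.14, 3.14].

INTERFACE

Orientations are given as a unit quaternion [x, y, z, w].
In Python, from rig import status, imaging, order gives the robot as it stands.
- The arm moves only by the tool arm_command, never from a script. Its argument "deltas" is one flat list of numbers, 5 for each row, row after row: the opening, from -1 (shut) to 1 (fully open), so that 0 is half open, then the shift along the tool's x, y, z in m, then the turn about the tool's z in rad. In form: [gripper, tx, ty, tz, roll, gripper, tx, ty, tz, roll, ...]. A call has 1 to 12 rows; each row shifts and turns the commanded pose from where the row before left it, along the tool's axes as they then stand; what a row does not reach is not made up. A row lasts 1/8 s, in which the tool goes at most 62.5 mm and 10.7 degrees, less where a joint would pass 70% of its speed; a pose out of reach is approached as far as the arm can. A call with a gripper value outside its range is refused whole. The fingers move at their own pace and stop on an object; "newtons" is the grip in N (left out, the last holds). Time passes only in rows, so rows that do not move let the fingers close. It gives the time, the measured TCP pose, the force, the opening and the grip force at its end, in the units of the state.
- status.get_obs(): the state, without advancing time (a new reading comes with each control period).
- imaging.camera(name): name is "scene" or "top" or "wrist"; returns (picture, depth): 420x560x3 uint8, red, green, blue; 420x560 float32, m along the optical axis (not along the pixel's ray), 0 where there is no reading.
- imaging.camera_params(name): a dict with "intrinsics" (3x3 intrinsics, pixels), "k1" (the pictures are not rectified: a ray, as slopes to the right and down, at radius r is drawn at 1 + k1 r^2 times it, then the intrinsics apply), "camera_from_world" (4x4, takes a point from world to camera coordinates). Camera axes: x right, y up, looking along -z (the intrinsics and any distortion apply to the point x, -y, -z); pixel columns grow to the right and rows downward; lengths in m; the calibration is good to about 2 mm. A picture is of the moment at which its call begins: read the wrist's pose just before it. camera_params takes no time and is no camera call; for the wrist camera it gives the pose at the moment of the call.
- order.hand_in(): hands the job in; it is judged then, once.
The state is a dict: "time": time; "q": joint angles; "joint_velocities": joint speeds; "joint_torque": joint torques, N m; "position": TCP position; "tool_rot": TCP orientation; "ft_force": force on the tool from outside, world axes, zero at the start; "moment": the same for the moment, N m; "grip_width": finger opening in m; "grip_force": force on a finger pad.
Only numpy, scipy, OpenCV 4.12 (cv2) and the standard library are available. Lean on these libraries where they do the work, as an engineer would, in place of code of your own. Each camera call takes 0.05 s, during which the arm holds its last target. There are 200 camera calls.

TASK

The disc of this check valve has slipped off its seat. Turn the bayonet cover anticlockwise until its ears are clear of the claws, lift it off and set it down flat on the bench beside the valve; then slide the brass disc across the chamber floor, without lifting it (its face is lapped), until it drops into its seat. Put the cover back on and turn it clockwise to its stop, so that all three ears are fully under the claws again; leave the oil can, wrench, pliers and roll of tape where they are.

Things in the scene. Friction and masses are not known exactly. Their poses are not given: they have to be found in the camera images.
- valve: Grey check valve bolted to the bench. Base plate 200 x 150 mm, 10 mm thick; round body; pipe stubs along its own +x and -x end 122 mm from the centre (flanges 64 mm in diameter, top 74 mm above the bench). Origin: centre of the base plate's underside, on the bench; z up. Round chamber open at the top, under the cover; on its rim a flange 180 mm in diameter with three claws.
- valve_mouth (a point): Centre of the chamber's mouth, on the valve's axis at rim height, 88 mm above the bench; axes as the valve's. The chamber is 120 mm in diameter with a flat floor 52 mm above the bench (36 mm below the rim). The bench is free for 340 mm to the left (+y) of this axis: room for the cover.
- claw_pocket (a point): In the claw at the valve's +x: where the middle of an ear lies (radius 75.5 mm) with the cover at its stop. Claws stand at 0, 120 and 240 degrees, 36 degrees wide each, 84 degree gaps between; outer wall at radius 85 to 90 mm; roof radius 71 to 90 mm, 97.5 to 104.5 mm above the bench. The clockwise end of a claw (seen from above) is walled: the stop. The other end is open.
- valve_seat (a point): Centre of the floor of the seat: a round recess 41 mm in diameter, 5 mm deep, in the chamber floor, brass with a dark port in the middle. It lies 24 mm from the valve's axis on the +x side, its floor 47 mm above the bench.
- cover: Loose bare-metal bayonet cover, 0.3 to 0.55 kg. Origin: centre of its underside, below a black tapered spigot 4 mm high (102 to 114 mm in diameter, 3 mm play all round in the mouth); z up. Plate 132 mm in diameter, 4 to 13 mm above the origin; three ears on its edge, grip bar on top. On the valve its origin is 84 mm above the bench on the valve's axis; standing on the bench it is at 0.
- cover_grip (a point): On the cover's axis inside the grip bar, 40 mm above the cover's origin. The bar runs along the cover's own x: 78 mm long, 14 mm thick, from the plate (13 mm) to 53 mm above the origin.
- ear0 (a point): Middle (radius 75.5 mm, 8.5 mm above the origin) of the ear at the cover's +x; 7 mm thick, 24 degrees wide, reaches to radius 80.5 mm. At the stop an ear points along the valve's +x. Turned 30 to 90 degrees anticlockwise (about +z) from there all ears are clear and the cover lifts off; 60 is midway. Light friction only, no spring; any ear may go back in any gap.
- ear1 (a point): Same point of the ear 120 degrees about +z from ear0.
- ear2 (a point): Same point of the ear 240 degrees about +z from ear0.
- disc: Loose brass valve disc, about 0.11 kg, 34 mm in diameter and 10 mm thick with a round boss on top, 16 mm in diameter, rising from 10 to 28 mm above the underside. Origin: centre of its underside, z up. It lies flat on the chamber floor beside the seat (origin 52 mm above the bench, its boss top 80 mm); in the seat its origin is at 47 mm.
- oil_can: Oil can, 72 x 97 x 162 mm, with a thin spout; stands to the right. Leave it.
- wrench: Steel combination wrench, 210 mm long, 8 mm high, flat on the bench at the right. Leave it.
- pliers: Pliers with red handles, 193 mm long, flat on the bench at the left. Leave them.
- masking_tape: Roll of masking tape, 103 mm in diameter, 25 mm high, flat on the bench at the back, a little to the left. Leave it.

How it is judged:
On the way, in this order (a step that is already met when the one before it is completed fails the run):
1. the cover, still on the rim, has been turned until all its ears are clear of the claws (distance between each of ear0, ear1, ear2 and claw_pocket above 0.037 m and height (world z) of cover below 0.088 m and horizontal distance between cover and valve below 0.008 m), for 0.1 s.
2. the cover stands flat on the bench beside the valve, let go (height (world z) of cover below 0.006 m and angle between cover's own z axis and vertical below 0.08 rad and horizontal distance between cover and valve above 0.15 m and contact force between cover and the fingers below 0.3 N and linear speed of cover below 0.03 m/s), for 0.2 s.
3. the disc lies flat in its seat, let go (horizontal distance between disc and valve_seat below 0.005 m and height (world z) of disc below 0.0485 m and angle between disc's own z axis and vertical below 0.06 rad and contact force between disc and the fingers below 0.3 N), for 0.2 s.
At the end, for the whole second after the job is handed in: The disc lies flat in its seat (centre within 5 mm, origin below 48.5 mm); the cover lies level on the rim (origin below 86.5 mm, within 6 mm of the axis) with an ear within 12 mm of its place at the claw's stop, let go and at rest (horizontal distance between disc and valve_seat below 0.005 m and height (world z) of disc below 0.0485 m and angle between disc's own z axis and vertical below 0.06 rad and distance between any of ear0, ear1, ear2 and claw_pocket below 0.012 m and horizontal distance between cover and valve below 0.006 m and height (world z) of cover below 0.0865 m and angle between cover's own z axis and vertical below 0.04 rad and linear speed of cover below 0.02 m/s and contact force between cover and the fingers below 0.3 N); the robot touches nothing.
It fails at once if the disc is lifted more than 10 mm off the chamber floor (height (world z) of disc above 0.062 m).
It fails at once if a bystander is moved by more than 25 mm (distance of any of oil_can, wrench, pliers, masking_tape from where it was at the start of the episode above 0.025 m).
It also fails if it takes over 64 s, if anything falls off the work surface, if the arm or the gripper's body presses on something with over 40 N, if the wrist force passes 120 N, or if a joint passes its speed limit or range.

## Working session

There is one attempt and no reset: what is moved stays moved. The work goes in short steps, Python scripts to look and compute and a tool call to move; the robot and the scene stay as the last step left them, time stands still between calls to the robot, and variables do not carry over. Pictures are saved under pics/ and viewed, at most 10 in all, crops included, and the job is handed in when it is done.

Besides the shell and the picture viewer there is one more tool, called after "Call:" in YAML: its name, and indented under it one key for each argument. arm_command: Moves the arm, as the interface text tells. Its arguments: {"type":"object","properties":{"deltas":{"type":"array"},"newtons":{"type":"number"}},"required":["deltas"]}

```bash
ls; mkdir -p pics; cat > h.py <<'E'
import numpy as np, cv2
from rig import status, imaging, order
def cam(n):
    p=imaging.camera_params(n); im,d=imaging.camera(n); return im,d,p
def save(f,im,s=1):
    cv2.imwrite('pics/'+f,cv2.resize(im,None,fx=s,fy=s,interpolation=cv2.INTER_CUBIC)[:,:,::-1])
def world(p,d,u,v,z=None):
    """pixels->world by depth, or by plane height z"""
    K=np.array(p['intrinsics']);k=p['k1'];T=np.linalg.inv(np.array(p['camera_from_world']))
    u=np.asarray(u,float);v=np.asarray(v,float)
    xd=(u-K[0,2])/K[0,0];yd=(v-K[1,2])/K[1,1];x,y=xd,yd
    for _ in range(20):
        s=1+k*(x*x+y*y);x,y=xd/s,yd/s
    r=np.stack([x,-y,-np.ones_like(x)],-1)
    w=r@T[:3,:3].T
    if z is None: t=d[v.astype(int),u.astype(int)]
    else: t=(z-T[2,3])/w[...,2]
    return T[:3,3]+w*t[...,None]
def st():
    o=status.get_obs()
    for k in('time','q','position','tool_rot','ft_force','grip_width','grip_force'):print(k,np.round(o[k],4))
E
python3 - <<'E'
from h import *
st()
for n in('top','scene'):
    im,d,p=cam(n); save(n+'0.png',im,1.4); print(n,np.round(np.linalg.inv(p['camera_from_world']),3).tolist(),p['intrinsics'],p['k1'])
    np.savez(n+'0.npz',im=im,d=d)
E
```

```text
pics
time 0.0
q [ 1.0005  0.5285  1.4339  0.      1.1814 -0.1785]
position [0.2382 0.577  0.2216]
tool_rot [ 1.947e-01  9.809e-01 -1.000e-03 -4.000e-04]
ft_force [-1.3929 -0.2639  0.1905]
grip_width 0.087
grip_force 0.0
top [[-0.309, 0.753, -0.581, -0.556], [-0.951, -0.24, 0.193, 0.408], [0.006, 0.612, 0.791, 1.599], [0.0, 0.0, 0.0, 1.0]] [[545.42274926   0.         280.78894667]
 [  0.         545.42274926 204.59382488]
 [  0.           0.           1.        ]] -0.14486415307483202
scene [[0.796, 0.462, -0.391, -0.043], [-0.605, 0.587, -0.538, -0.778], [-0.019, 0.665, 0.747, 1.231], [0.0, 0.0, 0.0, 1.0]] [[527.93275491   0.         282.1305826 ]
 [  0.         527.93275491 205.47793934]
 [  0.           0.           1.        ]] 0.01447633260721255
```

View pics/top0.png

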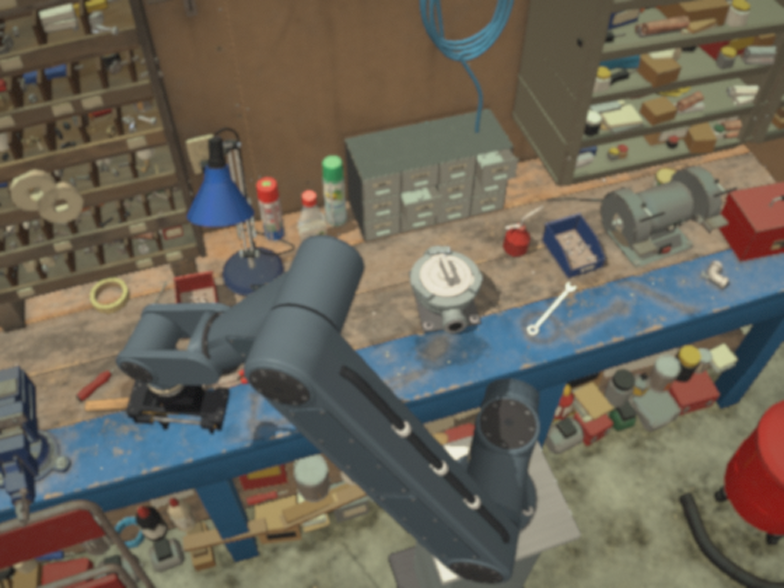

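View pics/scene0.png

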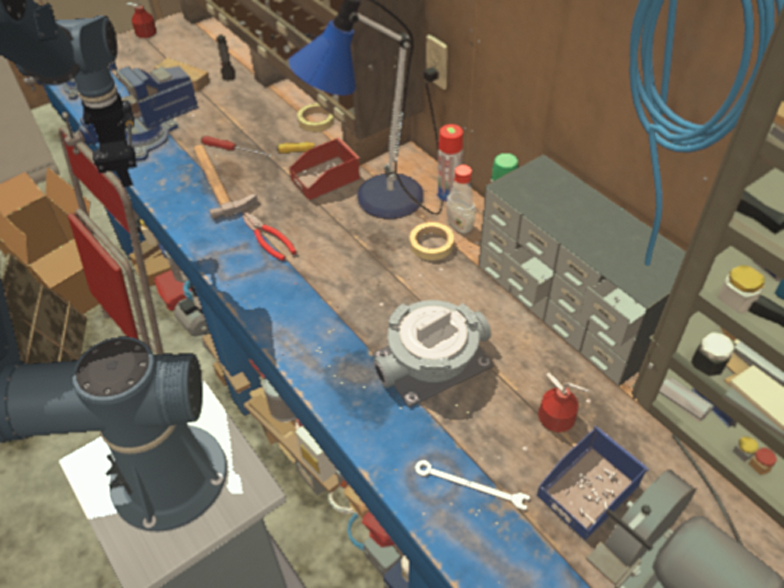

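The scene view shows the valve at about (433,345), with the bar at (440,322) and stubs at (382,368) and (487,328). The wrench is in front right, the can at (558,408), the tape at (432,240) and the pliers at (270,240). Next I'll measure from depth.

```bash
python3 - <<'E'
from h import *
for n in('top','scene'):
    z=np.load(n+'0.npz');d=z['d'];p=imaging.camera_params(n)
    v,u=np.mgrid[0:420,0:560];P=world(p,d,u,v)
    c=world(p,d,*( (np.array([312.]),np.array([234.])) if n=='scene' else (np.array([320.]),np.array([193.])) ))[0]
    print(n,'c',c.round(3))
    near=(np.hypot(P[...,0]-c[0],P[...,1]-c[1])<.13)&(d>0)
    q=P[near]; h,e=np.histogram(q[:,2],bins=np.arange(-.01,.15,.005));print(dict(zip(e[:-1].round(3),h)))
    b=near&(P[...,2]>.122)&(P[...,2]<.15); B=P[b]
    m=np.median(B,0);w,V=np.linalg.eigh(np.cov(B[:,:2].T));print('bar',(B[:,:2].max(0)+B[:,:2].min(0))/2,m,np.degrees(np.arctan2(V[1,1],V[0,1])),np.sqrt(w*12),len(B))
    f=near&(abs(P[...,2]-.101)<.006);F=P[f]
    x0,x1=F.min(0),F.max(0);print('claw/plate bbox centre',(x0+x1)/2,x1-x0)
E
python3 - <<'E'
from h import *
z=np.load('scene0.npz');save('crop0.png',z['im'][195:300,245:370],6)
E
```

```text
top c [ 0.526 -0.094  0.136]
{np.float64(-0.01): np.int64(157), np.float64(-0.005): np.int64(498), np.float64(0.0): np.int64(477), np.float64(0.005): np.int64(246), np.float64(0.01): np.int64(143), np.float64(0.015): np.int64(76), np.float64(0.02): np.int64(20), np.float64(0.025): np.int64(18), np.float64(0.03): np.int64(18), np.float64(0.035): np.int64(30), np.float64(0.04): np.int64(34), np.float64(0.045): np.int64(29), np.float64(0.05): np.int64(37), np.float64(0.055): np.int64(44), np.float64(0.06): np.int64(49), np.float64(0.065): np.int64(46), np.float64(0.07): np.int64(31), np.float64(0.075): np.int64(38), np.float64(0.08): np.int64(109), np.float64(0.085): np.int64(232), np.float64(0.09): np.int64(332), np.float64(0.095): np.int64(410), np.float64(0.1): np.int64(323), np.float64(0.105): np.int64(133), np.float64(0.11): np.int64(29), np.float64(0.115): np.int64(9), np.float64(0.12): np.int64(12), np.float64(0.125): np.int64(14), np.float64(0.13): np.int64(22), np.float64(0.135): np.int64(34), np.float64(0.14): np.int64(15)}
bar [ 0.54175886 -0.0943488 ] [ 0.53549166 -0.0931769
[... 715 characters left out ...]
np.float64(0.07): np.int64(63), np.float64(0.075): np.int64(66), np.float64(0.08): np.int64(249), np.float64(0.085): np.int64(566), np.float64(0.09): np.int64(512), np.float64(0.095): np.int64(779), np.float64(0.1): np.int64(379), np.float64(0.105): np.int64(98), np.float64(0.11): np.int64(25), np.float64(0.115): np.int64(25), np.float64(0.12): np.int64(34), np.float64(0.125): np.int64(31), np.float64(0.13): np.int64(59), np.float64(0.135): np.int64(63), np.float64(0.14): np.int64(5)}
bar [ 0.54245418 -0.09782058] [ 0.53975371 -0.1007047   0.13378891] 177.70647565434092 [0.0140654  0.07861722] 179
claw/plate bbox centre [ 0.55025156 -0.09487421  0.1009616 ] [0.16612506 0.17590816 0.01191969]
```

View pics/crop0.png

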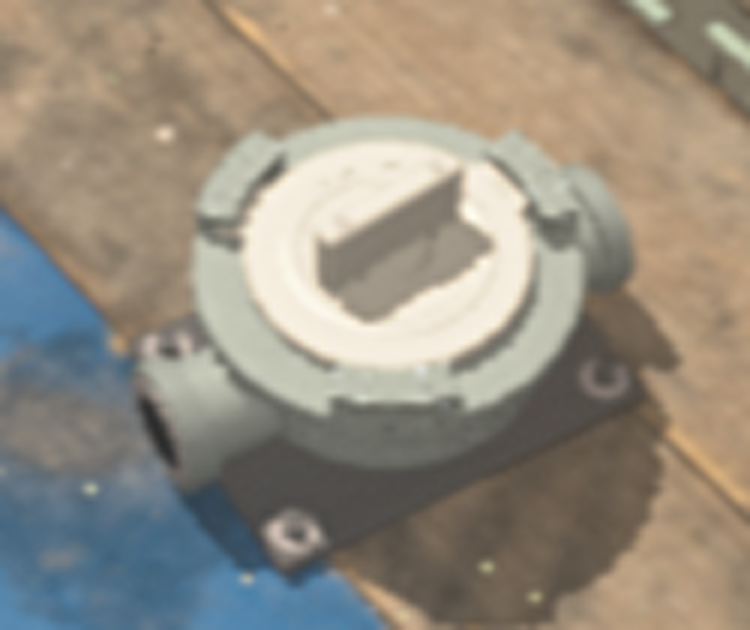

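The bar lies near (0.541,-0.095) and is aligned at about -2°, with a claw on the +x side. I'll move above the valve and turn the tool.

Call:
arm_command:
  deltas: [1,-0.045,-0.042,-0.007,0,1,-0.045,-0.042,-0.007,0,1,-0.045,-0.042,-0.007,0,1,-0.045,-0.042,-0.007,0,1,-0.045,-0.042,-0.007,0,1,-0.045,-0.042,-0.007,0,1,-0.045,-0.042,-0.007,0,1,-0.045,-0.042,-0.007,0,1,-0.045,-0.042,-0.007,0,1,-0.045,-0.042,-0.007,0,1,-0.045,-0.042,-0.007,0,1,-0.045,-0.042,-0.007,0]

```text
time: 1.6
position: [0.5456, -0.0962, 0.3064]
tool_rot: [0.195, 0.981, 0.0, -0.0]
ft_force: [0.9, 0.5, 0.6]
grip_width: 0.0869
grip_force: 0.0
```

Call:
arm_command:
  deltas: [1,0,0,0,0.186,1,0,0,0,0.186,1,0,0,0,0.186,1,0,0,0,0.186,1,0,0,0,0.186,1,0,0,0,0.186,1,0,0,0,0.186,1,0,0,0,0.186,1,0,0,0,0.186,1,0,0,0,0.186,1,0,0,0,0.186,1,0,0,0,0.186]

```text
time: 3.1
position: [0.5448, -0.0942, 0.306]
tool_rot: [0.967, 0.253, -0.001, -0.0]
ft_force: [-0.7, -0.7, 0.3]
grip_width: 0.0872
grip_force: 0.0
```

Call:
arm_command:
  deltas: [1,0,0,0,0.186,1,0,0,0,0.186,1,0,0,0,0.176,1,0,0,0,0,1,0,0,0,0]

```text
time: 3.72
position: [0.5451, -0.0943, 0.3063]
tool_rot: [1.0, -0.014, -0.0, -0.0]
ft_force: [-0.1, -0.5, 0.4]
grip_width: 0.0869
grip_force: 0.0
```

```bash
python3 - <<'E'
from h import *
st()
im,d,p=cam('wrist'); save('w0.png',im,1.4); np.savez('w0.npz',im=im,d=d);import json
json.dump({k:np.array(x).tolist() for k,x in p.items()},open('w0.json','w'))
v,u=np.mgrid[0:420,0:560];P=world(p,d,u,v);print(np.linalg.inv(p['camera_from_world']).round(3).tolist())
near=(np.hypot(P[...,0]-.541,P[...,1]+.095)<.06)&(d>0)
b=near&(P[...,2]>.122)&(P[...,2]<.15);B=P[b];print(len(B),B.max(0) if len(B) else '')
if len(B):
    r=cv2.minAreaRect(B[:,:2].astype(np.float32)*1000);print(r,np.median(B,0))
E
```

```text
time 3.725
q [-0.3734  0.3406  1.5066  0.      1.295   1.2252]
position [ 0.5451 -0.0943  0.3063]
tool_rot [ 9.999e-01 -1.390e-02 -3.000e-04 -1.000e-04]
ft_force [-0.0767 -0.5341  0.3642]
grip_width 0.0869
grip_force 0.0
[[-0.027, 0.961, 0.275, 0.621], [-1.0, -0.026, -0.007, -0.097], [0.001, -0.275, 0.961, 0.467], [0.0, 0.0, 0.0, 1.0]]
777 [ 0.58224998 -0.08735343  0.13848648]
((544.1793212890625, -94.4608154296875), (13.96857738494873, 76.20993041992188), 88.358642578125) [ 0.54813707 -0.09438468  0.1351552 ]
```

View pics/w0.png

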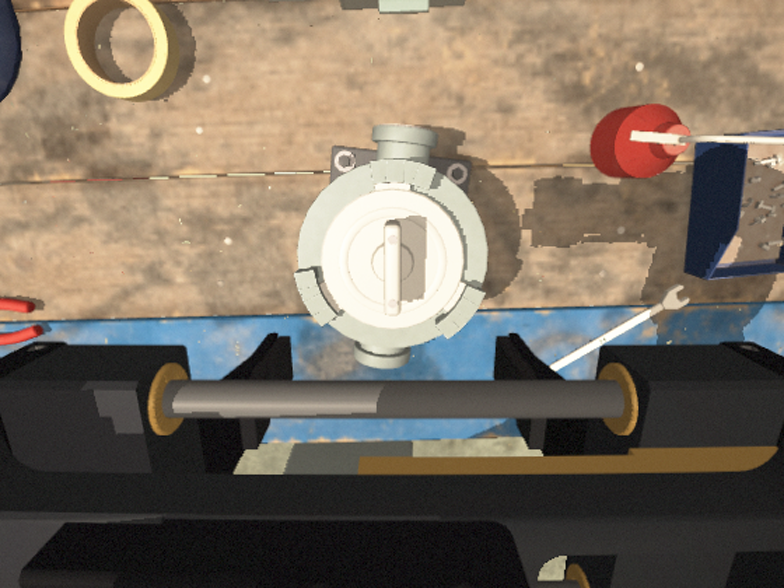

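The wrist view shows the bar running from (392,222) to (392,312). The claw at the valve's +x is centred near (404,175) and the stubs are at (404,130) and (382,357), so the valve is turned a few degrees clockwise of the cover. I'll measure that.

```bash
python3 - <<'E'
from h import *
import json
from scipy.optimize import least_squares
z=np.load('w0.npz');d=z['d'];p=json.load(open('w0.json'))
v,u=np.mgrid[0:420,0:560];P=world(p,d,u,v)
c=np.array([.544,-.0945]);r=np.hypot(P[...,0]-c[0],P[...,1]-c[1]);ok=(d>0)
F=ok&(r>.07)&(r<.105)&(P[...,2]>.083);Q=P[F]
# outer contour circle: flange rim
a=np.degrees(np.arctan2(Q[:,1]-c[1],Q[:,0]-c[0]));R=np.hypot(Q[:,0]-c[0],Q[:,1]-c[1])
pts=[]
for k in range(-180,180,5):
    s=(a>=k)&(a<k+5)
    if s.sum()>5: i=np.argsort(R[s])[-2];pts.append(Q[s][i,:2])
pts=np.array(pts)
s=least_squares(lambda x:np.hypot(pts[:,0]-x[0],pts[:,1]-x[1])-x[2],[*c,.09],loss='soft_l1',f_scale=.001);print('flange circle',s.x)
cv=s.x[:2]
# claws by height
C=Q[(Q[:,2]>.099)&(Q[:,2]<.11)];ac=np.degrees(np.arctan2(C[:,1]-cv[1],C[:,0]-cv[0]));rc=np.hypot(C[:,0]-cv[0],C[:,1]-cv[1])
h,e=np.histogram(ac[(rc>.075)],bins=np.arange(-180,181,3));print([(int(x),int(n)) for x,n in zip(e,h) if n])
# stubs
for sgn in(1,-1):
    S=ok&(abs(P[...,1]-cv[1])<.05)&(sgn*(P[...,0]-cv[0])>.105)&(sgn*(P[...,0]-cv[0])<.13)&(P[...,2]>.045)&(P[...,2]<.08)
    Z=P[S];print('stub',len(Z),Z.min(0),Z.max(0),Z[Z[:,2]>Z[:,2].max()-.004].mean(0))
E
```

```text
flange circle [ 0.54353899 -0.09455834  0.08935357]
[(-147, 31), (-144, 33), (-141, 35), (-138, 38), (-135, 36), (-132, 35), (-129, 38), (-126, 37), (-123, 35), (-120, 38), (-117, 37), (-114, 39), (-111, 29), (-27, 39), (-24, 46), (-21, 48), (-18, 48), (-15, 48), (-12, 46), (-9, 46), (-6, 51), (-3, 39), (0, 53), (3, 47), (6, 49), (9, 37), (93, 36), (96, 39), (99, 39), (102, 39), (105, 38), (108, 37), (111, 37), (114, 37), (117, 37), (120, 36), (123, 36), (126, 36), (129, 27)]
stub 570 [ 0.64861081 -0.1406074   0.04555592] [ 0.66717873 -0.07879119  0.07409363] [ 0.65539443 -0.10915226  0.07141592]
stub 377 [ 0.42163683 -0.10996797  0.04566937] [ 0.43847562 -0.04991118  0.07439229] [ 0.4316578  -0.07974533  0.07157972]
```

Valve axis is (0.5435,-0.0946) with yaw about -7.5°. The cover is at -1.6°, so about 6° anticlockwise of its stop. I'll descend, grip and turn anticlockwise, which is negative roll.

Call:
arm_command:
  deltas: [1,-0.001,0,0.05,0,1,0,0,0.05,0,1,0,0,0.05,0,1,0,0,0.035,0,1,0,0,0.015,0,-1,0,0,0,0,-1,0,0,0,0,-1,0,0,0,0,-1,0,0,0,0,-1,0,0,0,0]
  newtons: 30

```text
time: 5.03
position: [0.5445, -0.0944, 0.1071]
tool_rot: [1.0, -0.015, 0.0, 0.0]
ft_force: [-0.7, 1.0, 0.1]
grip_width: 0.0451
grip_force: 0.0
```

Call:
arm_command:
  deltas: [-1,0,0,0,-0.13,-1,0,0,0,-0.13,-1,0,0,0,-0.13,-1,0,0,0,-0.13,-1,0,0,0,-0.13,-1,0,0,0,-0.13,-1,0,0,0,-0.13,-1,0,0,0,0,-1,0,0,0,0]

```text
time: 6.15
position: [0.5443, -0.0944, 0.1067]
tool_rot: [0.905, 0.425, 0.0, 0.0]
ft_force: [-0.1, 0.5, 1.5]
grip_width: 0.0136
grip_force: 29.9
```

The fingers closed partway through the turn, but a width of 13.6 mm means the pads are flush on the bar, now at +50.3° (57.8° from the stop). I'll lift gently and check the force.

Call:
arm_command:
  deltas: [-1,0,0,-0.004,0,-1,0,0,-0.004,0,-1,0,0,-0.006,0,-1,0,0,0,0]

```text
time: 6.65
position: [0.5447, -0.0945, 0.1211]
tool_rot: [0.905, 0.426, 0.0, 0.0]
ft_force: [-1.0, 0.3, -2.6]
grip_width: 0.0142
grip_force: 29.9
```

```bash
python3 - <<'E'
from h import *
st()
im,d,p=cam('scene');save('s1.png',im[170:300,230:390],4.6)
E
```

```text
time 6.65
q [-0.374   0.5724  1.7085 -0.      0.8594  0.3172]
position [ 0.5447 -0.0945  0.1211]
tool_rot [9.048e-01 4.258e-01 4.000e-04 5.000e-04]
ft_force [-1.0185  0.251  -2.5732]
grip_width 0.0142
grip_force 29.8992
```

View pics/s1.png

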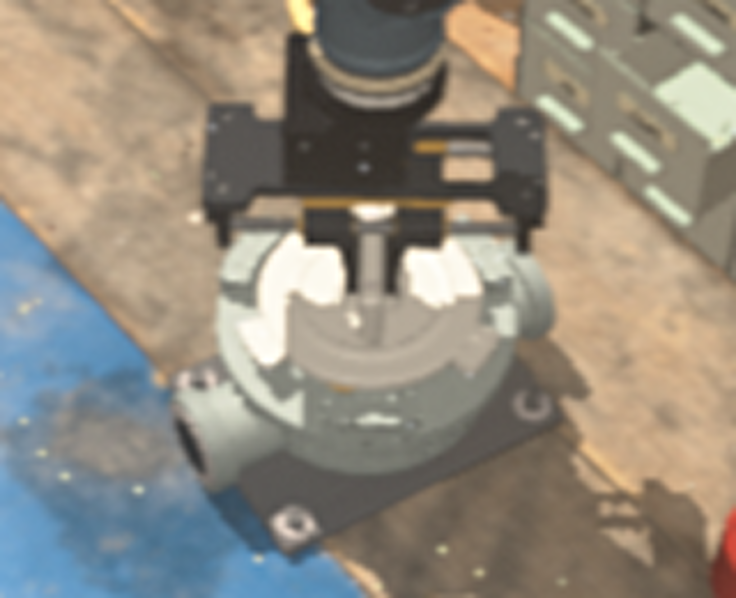

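It's free: about 2.6 N of weight, and it lifts clear. I'll carry it 0.23 m left and set it down.

Call:
arm_command:
  deltas: [-1,0,0,-0.015,0,-1,0,0,-0.02,0,-1,0.0355,-0.0293,0,0,-1,0.0355,-0.0293,0,0,-1,0.0355,-0.0293,0,0,-1,0.0355,-0.0293,0,0,-1,0.0355,-0.0293,0,0,-1,0,0,0.02,0,-1,0,0,0.035,0,-1,0,0,0.035,0,-1,0,0,0.02,0,-1,0,0,0,0]

```text
time: 8.2
position: [0.5436, 0.1357, 0.0447]
tool_rot: [0.905, 0.426, -0.001, -0.001]
ft_force: [0.5, 0.8, -3.1]
grip_width: 0.0139
grip_force: 30.0
```

Call:
arm_command:
  deltas: [-1,0,0,0.012,0,-1,0,0,0.006,0,-1,0,0,0.0025,0,-1,0,0,0.0015,0,-1,0,0,0,0,0,0,0,0,0,0,0,0,0,0,0,0,0,0,0,0,0,0,0,0,0,0,0,0,0,0,0,0,0,0]

```text
time: 9.57
position: [0.5445, 0.1358, 0.0235]
tool_rot: [0.905, 0.426, -0.0, -0.0]
ft_force: [-0.0, -0.9, -0.2]
grip_width: 0.0431
grip_force: 0.0
```

```bash
python3 - <<'E'
from h import *
st()
E
```

```text
time 9.575
q [ 0.0453  0.7426  1.7325 -0.      0.6665  0.7363]
position [0.5445 0.1358 0.0235]
tool_rot [ 0.9048  0.4259 -0.     -0.    ]
ft_force [-0.0364 -0.8799 -0.2359]
grip_width 0.0431
grip_force 0.0
```

Call:
arm_command:
  deltas: [0,0,0,-0.04,0,0,0,0,-0.055,0,0,0,0,-0.055,0,0,-0.03,0.0245,-0.03,0,0,-0.03,0.0245,-0.03,0,0,-0.03,0.0245,-0.03,0,0,-0.03,0.0245,-0.01,0,0,-0.03,0.0245,-0.01,0,0,-0.0265,0.0245,0,0,0,0,0,0,0,0,0,0,0,0]

```text
time: 10.95
position: [0.5448, -0.0934, 0.2832]
tool_rot: [0.905, 0.426, -0.0, -0.001]
ft_force: [-0.3, 0.7, 0.4]
grip_width: 0.0432
grip_force: 0.0
```

```bash
python3 - <<'E'
from h import *
import json
st()
im,d,p=cam('wrist'); save('w1.png',im,1.4); np.savez('w1.npz',im=im,d=d)
json.dump({k:np.array(x).tolist() for k,x in p.items()},open('w1.json','w'))
v,u=np.mgrid[0:420,0:560];P=world(p,d,u,v)
r=np.hypot(P[...,0]-.5435,P[...,1]+.0946);b=(r<.056)&(d>0)&(P[...,2]>.072)&(P[...,2]<.088);B=P[b]
print(len(B));
if len(B): print(cv2.minEnclosingCircle(B[:,:2].astype(np.float32)*1000),np.median(B,0))
b=(r<.058)&(d>0)&(P[...,2]>.058)&(P[...,2]<.066);B=P[b];print(len(B),cv2.minEnclosingCircle(B[:,:2].astype(np.float32)*1000) if len(B) else 0)
E
```

```text
time 10.95
q [-3.7220e-01  3.6250e-01  1.5396e+00  6.0000e-04  1.2408e+00  3.1890e-01]
position [ 0.5448 -0.0934  0.2832]
tool_rot [ 9.049e-01  4.257e-01 -2.000e-04 -6.000e-04]
ft_force [-0.2745  0.6744  0.3773]
grip_width 0.0432
grip_force 0.0
125
((527.1922607421875, -97.74600219726562), 8.032841682434082) [ 0.5274172  -0.0974377   0.07835194]
348 ((526.919189453125, -97.729736328125), 16.884449005126953)
```

View pics/w1.png

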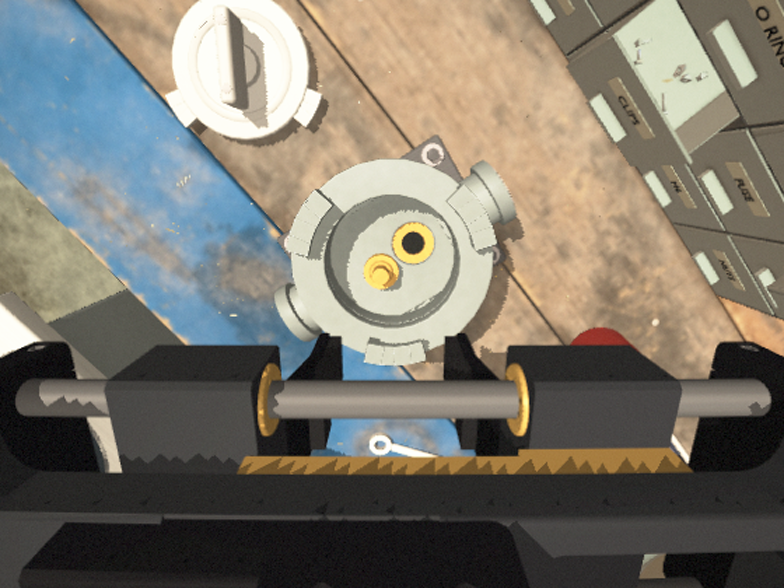

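The disc's boss is at (381,270), the seat's port at (413,243), and the cover stands flat at upper left (238,60). I'll measure the seat and the cover in the same image.

```bash
python3 - <<'E'
from h import *
import json
z=np.load('w1.npz');im,d=z['im'],z['d'];p=json.load(open('w1.json'))
v,u=np.mgrid[0:420,0:560];P=world(p,d,u,v)
dark=(im.max(2)<45)&(np.hypot(u-295,v-173.5)<12);print('dark',dark.sum(),u[dark].mean(),v[dark].mean(),world(p,d,np.array([u[dark].mean()]),np.array([v[dark].mean()]),.045))
hsv=cv2.cvtColor(im,cv2.COLOR_RGB2HSV)
y=((hsv[...,1]>110)&(np.hypot(u-295,v-173.5)<17));W=world(p,d,u[y],v[y],.047);print('ring',y.sum(),cv2.minEnclosingCircle(W[:,:2].astype(np.float32)*1000),np.median(d[y]))
b=(d>0)&(P[...,2]>.042)&(P[...,2]<.065)&(np.hypot(P[...,0]-.5445,P[...,1]-.1358)<.06);B=P[b];print('bar',len(B),cv2.minAreaRect(B[:,:2].astype(np.float32)*1000))
b=(d>0)&(P[...,2]>.006)&(P[...,2]<.02)&(np.hypot(P[...,0]-.5445,P[...,1]-.1358)<.09);B=P[b];print(len(B),np.median(B[:,2]))
D=np.array([.527,-.0977]);T=np.array([.5448,-.0934]);a=2*np.arctan2(.4257,.9049)
X=np.array([np.cos(a),np.sin(a)]);Y=np.array([X[1],-X[0]]);
print('to disc',(D-T)@X,(D-T)@Y);S=np.array([.5673,-.0977]);print('slide',(S-D)@X,(S-D)@Y)
E
```

```text
dark 0 nan nan [[nan nan nan]]
ring 489 ((567.1177978515625, -97.51937866210938), 20.17958641052246) 0.39989612
bar 888 ((544.24462890625, 133.692138671875), (77.13623809814453, 15.516857147216797), 49.48603057861328)
7237 0.011216960667901843
to disc -0.01466160998015623 -0.01097119832970768
slide 0.02569457055619912 0.031046401465105504<stdin>:5: RuntimeWarning: Mean of empty slice.
  ret = ret.dtype.type(ret / rcount)
```

Call:
arm_command:
  deltas: [-0.3,-0.0147,-0.011,0,0,-0.3,0,0,0.05,0,-0.3,0,0,0.05,0,-0.3,0,0,0.05,0,-0.3,0,0,0.04,0,-0.3,0,0,0.02,0,-0.3,0,0,0.006,0,-0.3,0,0,0,0,-0.3,0,0,0,0]
  newtons: 8

```text
time: 12.12
position: [0.5283, -0.0982, 0.0687]
tool_rot: [0.905, 0.426, 0.001, 0.001]
ft_force: [0.6, 0.5, -0.3]
grip_width: 0.0305
grip_force: 0.0
```

Call:
arm_command:
  deltas: [-1,0,0,0,0,-1,0,0,0,0,-1,0,0,0,0,-1,0,0,0,0]

```text
time: 12.62
position: [0.5274, -0.0982, 0.0681]
tool_rot: [0.905, 0.426, 0.0, 0.0]
ft_force: [-0.3, 1.2, 5.2]
grip_width: 0.0155
grip_force: 8.0
```

Call:
arm_command:
  deltas: [-1,0.0043,0.0052,0,0,-1,0.0043,0.0052,0,0,-1,0.0043,0.0052,0,0,-1,0.0043,0.0052,0,0,-1,0.0043,0.0052,0,0,-1,0.0042,0.005,0,0,-1,0,0,0,0,-1,0,0,0,0]

```text
time: 13.62
position: [0.5676, -0.0981, 0.0672]
tool_rot: [0.905, 0.426, -0.0, -0.0]
ft_force: [-0.4, -0.4, -1.1]
grip_width: 0.0154
grip_force: 8.0
```

Positioned at the seat. I'll open slightly, let it drop, and back off.

Call:
arm_command:
  deltas: [-0.4,0,0,0,0,-0.4,0,0,0,0,-0.4,0,0,0,0,-0.4,0,0,0,0,-0.4,0,0,-0.02,0,-0.4,0,0,-0.05,0,-0.4,0,0,-0.05,0,-0.4,-0.0125,-0.0187,-0.05,0,0,0,0,-0.05,0,0,0,0,0,0]

```text
time: 14.88
position: [0.5477, -0.0968, 0.2924]
tool_rot: [0.905, 0.426, 0.004, 0.004]
ft_force: [-0.6, 0.1, -0.9]
grip_width: 0.0388
grip_force: 0.0
```

```bash
python3 - <<'E'
from h import *
st()
im,d,p=cam('wrist'); save('w2.png',im[80:290,130:410],2.6)
v,u=np.mgrid[0:420,0:560];P=world(p,d,u,v)
r=np.hypot(P[...,0]-.5435,P[...,1]+.0946)
for lo,hi in((.066,.088),(.0545,.066)):
    b=(r<.05)&(d>0)&(P[...,2]>lo)&(P[...,2]<hi);B=P[b]
    if len(B): print(len(B),cv2.minEnclosingCircle(B[:,:2].astype(np.float32)*1000),np.median(B,0))
b=(r<.05)&(d>0)&(P[...,2]>.045)&(P[...,2]<.0545);print('floor',np.median(P[b][:,2]))
b=(d>0)&(P[...,2]>.042)&(P[...,2]<.065)&(np.hypot(P[...,0]-.5445,P[...,1]-.1358)<.06);B=P[b];print('bar',len(B),cv2.minAreaRect(B[:,:2].astype(np.float32)*1000))
E
```

```text
time 14.875
q [-3.7580e-01  3.5330e-01  1.5273e+00  1.0000e-04  1.2502e+00  3.1510e-01]
position [ 0.5477 -0.0968  0.2924]
tool_rot [0.9048 0.4258 0.0037 0.0039]
ft_force [-0.6425  0.0643 -0.9386]
grip_width 0.0388
grip_force 0.0
118 ((568.11572265625, -98.84088134765625), 7.933995246887207) [ 0.56826671 -0.0983315   0.07308495]
330 ((567.9833374023438, -98.72074890136719), 16.875089645385742) [ 0.56962378 -0.09644646  0.05584239]
floor 0.05031322473415936
bar 859 ((544.7870483398438, 133.8971710205078), (78.0268325805664, 14.56257438659668), 49.88697814941406)
```

View pics/w2.png

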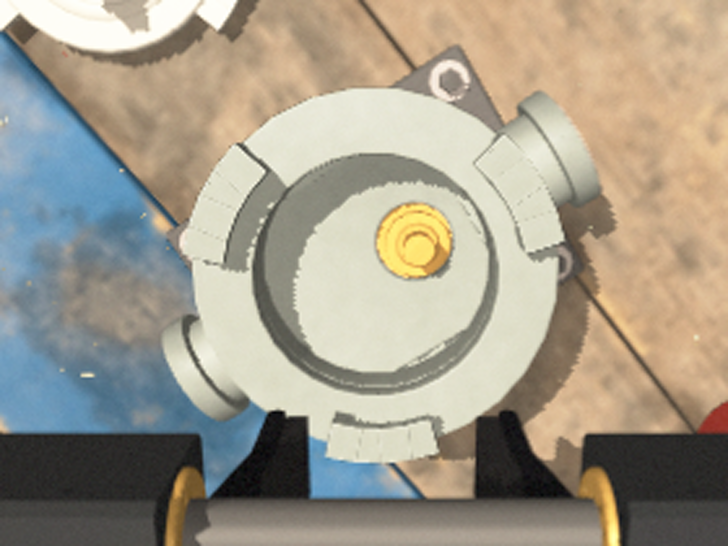

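The disc is concentric in the seat and its boss top dropped 5 mm, so it is seated. Now I'll go back to the cover.

Call:
arm_command:
  deltas: [0,0.0354,-0.0302,0,0,0,0.0354,-0.0302,0,0,0,0.0354,-0.0302,0,0,0,0.0354,-0.0302,0,0,0,0.0355,-0.03,0.01,0,0,0,0,0.06,0,0,0,0,0.06,0,0,0,0,0.06,0,0,0,0,0,0,0,0,0,0,0]

```text
time: 16.18
position: [0.5426, 0.1367, 0.0983]
tool_rot: [0.905, 0.426, 0.0, 0.0]
ft_force: [-0.4, 0.1, 0.6]
grip_width: 0.0434
grip_force: 0.0
```

Call:
arm_command:
  deltas: [0,0.0005,0.002,0.04,0,0,0,0,0.025,0,0,0,0,0.0098,0,0,0,0,0,0,-1,0,0,0,0,-1,0,0,0,0,-1,0,0,0,0,-1,0,0,0,0,-1,0,0,0,0,-1,0,0,0,0]
  newtons: 30

```text
time: 17.42
position: [0.5441, 0.1358, 0.0231]
tool_rot: [0.905, 0.426, 0.0, 0.0]
ft_force: [0.3, -1.1, 3.8]
grip_width: 0.014
grip_force: 30.0
```

Call:
arm_command:
  deltas: [-1,0,0,-0.03,0,-1,0,0,-0.05,0,-1,0,0,-0.05,0,-1,-0.0355,0.0294,0,0,-1,-0.0355,0.0294,0,0,-1,-0.0355,0.0294,0,0,-1,-0.0355,0.0294,0,0,-1,-0.0353,0.0292,0,0,-1,0,0,0,0,-1,0,0,0.01,0,-1,0,0,0,0]

```text
time: 18.8
position: [0.5423, -0.0926, 0.1411]
tool_rot: [0.904, 0.426, -0.002, -0.002]
ft_force: [-0.9, -0.4, -3.4]
grip_width: 0.0139
grip_force: 30.0
```

Call:
arm_command:
  deltas: [-1,-0.0004,0.0022,0.01,0,-1,0,0,0.008,0,-1,0,0,0,0,-1,0,0,0,0]

```text
time: 19.3
position: [0.5455, -0.096, 0.1247]
tool_rot: [0.905, 0.426, 0.0, 0.0]
ft_force: [0.0, -0.2, -3.4]
grip_width: 0.0139
grip_force: 30.0
```

Call:
arm_command:
  deltas: [-1,0.0004,-0.0019,0.004,0,-1,0,0,0.006,0,-1,0,0,0.005,0,-1,0,0,0.002,0,-1,0,0,0.001,0,-1,0,0,0,0]

```text
time: 20.05
position: [0.5439, -0.0945, 0.1073]
tool_rot: [0.905, 0.426, -0.0, -0.0]
ft_force: [-3.2, 0.5, 2.9]
grip_width: 0.0138
grip_force: 30.0
```

Seated on the rim at z=0.107. I'll turn it clockwise.

Call:
arm_command:
  deltas: [-1,0,0,0,0.12,-1,0,0,0,0.12,-1,0,0,0,0.12,-1,0,0,0,0.12,-1,0,0,0,0.12,-1,0,0,0,0.12,-1,0,0,0,0.12,-1,0,0,0,0.1,-1,0,0,0,0,-1,0,0,0,0]

```text
time: 21.3
position: [0.5453, -0.095, 0.1073]
tool_rot: [1.0, -0.03, 0.001, 0.0]
ft_force: [1.0, 0.0, 1.7]
grip_width: 0.0136
grip_force: 30.0
```

```bash
python3 - <<'E'
from h import *
st();print(status.get_obs()['moment'])
E
```

```text
time 21.3
q [-3.7450e-01  5.9450e-01  1.7170e+00  3.0000e-04  8.2750e-01  1.2556e+00]
position [ 0.5453 -0.095   0.1073]
tool_rot [ 9.996e-01 -2.980e-02  1.300e-03  3.000e-04]
ft_force [1.0453 0.0484 1.7101]
grip_width 0.0136
grip_force 30.0172
[-0.04973822  0.15185418 -0.16820004]
```

At -3.4°, so about 4° remain. I'll step on and watch the moment.

Call:
arm_command:
  deltas: [-1,0,0,0,0.03,-1,0,0,0,0.03,-1,0,0,0,0.02,-1,0,0,0,0,-1,0,0,0,0]

```text
time: 21.92
position: [0.5448, -0.0949, 0.1073]
tool_rot: [0.998, -0.069, 0.001, 0.001]
ft_force: [1.8, -0.8, 5.4]
grip_width: 0.0144
grip_force: 31.0
```

```bash
python3 - <<'E'
from h import *
st();print(status.get_obs()['moment'])
E
```

```text
time 21.925
q [-3.7410e-01  5.9440e-01  1.7173e+00 -1.2000e-03  8.2800e-01  1.3357e+00]
position [ 0.5448 -0.0949  0.1073]
tool_rot [ 9.976e-01 -6.900e-02  7.000e-04  7.000e-04]
ft_force [ 1.7612 -0.7686  5.3669]
grip_width 0.0144
grip_force 30.9729
[-0.10966109  0.08284341  0.78708024]
```

The moment has jumped to 0.8 N m at -7.9°: that's the stop. I'll release, rise and check.

Call:
arm_command:
  deltas: [-1,0,0,0,-0.008,0,0,0,0,0,0,0,0,0,0,0,0,0,0,0,0,0,0,0,0,0,0,0,-0.03,0,0,0,0,-0.06,0,0,0,0,-0.06,0,0,0,0,-0.05,0,0,0,0,0,0,0,0,0,0,0]

```text
time: 23.3
position: [0.5434, -0.0943, 0.3061]
tool_rot: [0.998, -0.066, -0.001, -0.0]
ft_force: [-0.6, -0.3, -0.9]
grip_width: 0.0436
grip_force: 0.0
```

```bash
python3 - <<'E'
from h import *
st()
im,d,p=cam('wrist'); save('w3.png',im[80:290,130:410],2.6)
v,u=np.mgrid[0:420,0:560];P=world(p,d,u,v)
r=np.hypot(P[...,0]-.5435,P[...,1]+.0946)
b=(r<.06)&(d>0)&(P[...,2]>.122)&(P[...,2]<.15);B=P[b];print('bar',len(B),cv2.minAreaRect(B[:,:2].astype(np.float32)*1000))
b=(r<.06)&(d>0)&(P[...,2]>.09)&(P[...,2]<.11);B=P[b];A=np.c_[B[:,:2]-B[:,:2].mean(0),np.ones(len(B))];print('plate',np.linalg.lstsq(A,B[:,2],rcond=None)[0])
E
```

```text
time 23.3
q [-0.3744  0.3387  1.5102  0.      1.2942  1.3287]
position [ 0.5434 -0.0943  0.3061]
tool_rot [ 9.978e-01 -6.610e-02 -7.000e-04 -2.000e-04]
ft_force [-0.6305 -0.2577 -0.8724]
grip_width 0.0436
grip_force 0.0
bar 787 ((545.0955200195312, -95.70033264160156), (13.997502326965332, 76.94620513916016), 85.1580810546875)
plate [ 0.00044298 -0.00197674  0.09618564]
```

View pics/w3.png

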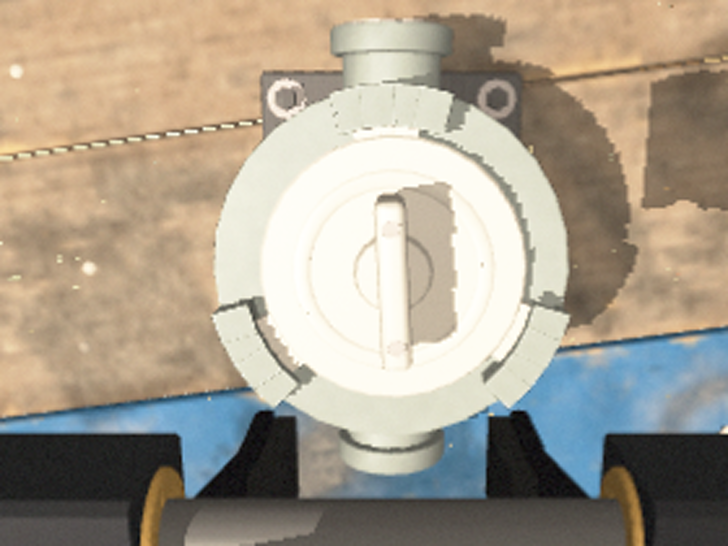

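The cover is level on the rim, within about 2 mm of the axis. The bar is within about 3° of the nominal stop (roughly 4–5 mm at the ear) and was pressed against the stop wall. All three ears are under the claws and the gripper is clear, so I'll hand in.

```bash
python3 - <<'E'
from h import *
print(order.hand_in())
E
```

```text
the job is handed in; nothing more can be done
None
```

The job is handed in: the disc is in its seat and the cover is back on, turned clockwise until it met the stop, about 3° short of the angle I measured for it. All three ears are under the claws, I kept clear of the other objects, and it took about 23 s of the 64 s; no verdict was returned.

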